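Free the cup-ring bar from its ratchet guide

ROBOT

A 6-joint arm with a two-finger parallel gripper is mounted at the origin on the work surface. World frame = base frame: x ahead of the robot, y to its left, z up, the work surface at z = 0. Lengths are in mm, angles in rad, forces in N, time in s.
With the tool pointing down it reaches from about 350 to 800 mm from the base axis. Payload 7.3 kg.
Tool frame: the origin (TCP) lies between the finger pads; the fingertips stand 22 mm ahead of it and the grasp point (between the pads) lies 3 mm ahead of it (bot.tip_reach is the distance from the TCP to the fingertips, in mm); z points along the fingers, y is the line along which they close (so a half turn about z gives the same grasp; the last joint's range is limited). The gripper opens to 85 mm and grips with 20 to 120 N. Pads are 22 mm wide; open, the fingers measure 114 mm over their backs; the gripper's body (76 mm by 85 mm) begins 54 mm behind the grasp point. The pads swing forward as they close: fully open they stand 13 mm farther back than shut.
Start: joints at [-1.326, 0.342, 1.524, -0, 1.275, -0.146], TCP at [200.01, -485.426, 253.322] pointing down, gripper open.
Joint ranges: [-2.53, 2.53], [-0.77, 2.02], [0.04, 2.7], [-1, 4.14], [0.28, 2.66], [-3.11, 3.11]. Speed limits (rad/s): [2.57, 2.57, 3.14, 3.14, 3.14, 3.14].

INTERFACE

Orientations are given as a unit quaternion [x, y, z, w].
In Python, from rig import bot, imaging, nets gives the robot as it stands.
- The arm moves only by the tool arm_command, never from a script. Its argument "rows" is a list of rows, each a list of 3 entries, a list of its own where there are three numbers: the turn, a rotation vector about the tool's x, y, z in rad, then the shift along the tool's x, y, z in cm, then the gripper's target within -1 to 1 (shut at 1, half-way at 0, fully open at -1). A call has 1 to 12 rows; each row shifts and turns the commanded pose from where the row before left it, along the tool's axes as they then stand; what a row does not reach is not made up. A row lasts 1/10 s, in which the tool goes at most 50 mm and 8.59 degrees, less where a joint would pass 70% of its speed; a pose out of reach is approached as far as the arm can. A call is refused whole if a number of a shift passes 5 or a number of a turn 0.15, either way. A call with a gripper value outside its range is refused whole. The fingers move at their own pace and stop on an object; "newtons" is the grip in N (left out, the last holds). Time passes only in rows, so rows that do not move let the fingers close. It gives the time, the measured TCP pose, the force, the opening and the grip force at its end, in the units of the state.
- bot.get_state(): the state, without advancing time (a new reading comes with each control period).
- imaging.capture(name): name is "side" or "top" or "wrist"; returns (picture, depth): 420x560x3 uint8, blue, green, red; 420x560 float32, mm along the optical axis (not along the pixel's ray), 0 where there is no reading.
- imaging.camera_params(name): a dict with "vertical_fov" (degrees; the focal length in pixels is half the picture's height over the tangent of half this angle, whatever the lens; pixels are square), "cx", "cy" (the principal point, pixels), "k1" (the pictures are not rectified: a ray, as slopes to the right and down, at radius r is drawn at 1 + k1 r^2 times it, then the intrinsics apply), "rvec" (rotation vector, rad) and "tvec" (3), from world to camera coordinates, as OpenCV has them; the wrist camera has in their place "mount" (4x4, takes a point from camera to tool coordinates, whose origin is the TCP and whose axes are the flange's). Camera axes: x right, y down, z forward; pixel columns grow to the right and rows downward; lengths in mm; the calibration is good to about 2 mm. A picture is of the moment at which its call begins: read the wrist's pose just before it. camera_params takes no time and is no camera call.
- bot.close_job(): hands the job in; it is judged then, once.
Trained networks look in the newest picture that a camera, given by its name, has taken for a name from the list of things; names that differ only in an ending like _2 or _b are one class to them, and where a whole thing is asked for, a point or a joint stands for the part that bears it (a point fixed in the world has none). Each returns a list of dicts, best first, with "conf" (0 to 1); they miss things now and then, are a little off and sometimes report something else, mostly with a low value. They report only what shows in the picture. A call takes as long as a camera call. They do not tell look-alikes from the thing itself.
- nets.boxes_of(camera, name): "extent" ([left, top, right, bottom] in pixels, round what is visible of it).
- nets.silhouettes(camera, name): "region" (420x560 bool, what is visible of it) and "extent" ([left, top, right, bottom] in pixels, round what is visible of it).
- nets.place_of(camera, name): "location" ([column, row] in pixels: a listed point, or the origin of a listed thing).
The state is a dict: "time_s": time; "joint_pos": joint angles; "qd": joint speeds; "joint_torque": joint torques, N m; "position": TCP position; "ee_rot": TCP orientation; "wrist_force": force on the tool from outside, world axes, zero at the start; "wrist_torque": the same for the moment, N m; "opening": finger opening in mm; "gripper_force": force on a finger pad.
Only numpy, scipy, OpenCV 4.12 (cv2) and the standard library are available. Lean on these libraries where they do the work, as an engineer would, in place of code of your own. Each camera call takes 0.05 s, during which the arm holds its last target. There are 200 camera calls.

TASK

Take the toothed bar that ends in a round cup ring off its ratchet guide for cleaning: lift its pawl well clear of the teeth while the bar is still home, then pull the bar forwards right out of the guide. Leave it lying flat on the deck in front of the guide, with the pawl up. Leave the other bar, the one with the two-pronged fork, and its pawl alone.

Things in the scene. Friction and masses are not known exactly. Their poses are not given: they have to be found in the camera images.
- guide1: aluminium ratchet guide of the cup-ring bar, screwed down: a roofed tunnel 81 mm long (x -45 to +36 mm), 30 wide, 24 high, feet 62 wide, hinge ears 43 high near its front. Origin on the deck under it; z up, x along the bar, y across. The bar can only slide out towards -x (the front, roughly towards the robot), not be lifted out, until its tail is past x = -45 mm
- pawl1_grip (a point): centre of the steel cross barrel (16 mm diameter, 20 mm long along y) at the free end of the cup-ring bar's pawl. Pawl down: guide x +40, z 60 mm; the pawl's 12 mm wide arm has its top 22 mm lower. Pinch it across its ends, along y; it can turn between the fingers. Hinge axis along y at guide x -35, z 34 mm: the barrel rises in an arc towards -x (34 mm back, 42 mm up at 0.7 rad)
- pawl1 (a joint): angle of that pawl (rad): 0 = down between the teeth, blocking the bar; grows as the barrel is raised; clear of the teeth from 0.25, well clear from 0.4, upper stop at 1.0. Stiff hinge (about 1 to 2 N at the barrel): it stays where it is left
- bar1_grip (a point): centre of the grip post of the cup-ring bar: post 20 mm along the bar, 14 across, from 10 to 60 mm above the deck, this point 35 mm up. Steel bar 14 mm wide, 10 thick, 8 mm teeth on top, about 0.25 kg, tail 128 mm behind this point (+x), 60 mm ring in front (to -70 mm). Axes as the guide's. Starts at guide x -95, y 0; out of the tunnel after 78 mm of pull; slides freely with the pawl up
- bar2_grip (a point): the same point on the post of the other bar, alike but ending in a two-pronged fork, in an identical guide; to be left alone
- pawl2 (a joint): angle of the pawl over the fork bar (rad), 0 = down; to be left alone
Things that resemble listed ones, but are neither listed nor needed, are in the scene too. What is shaped like the guide1 but pink or yellow is not meant.

How it is judged (in metres and radians):
On the way:
1. the pawl of the cup-ring bar is lifted clear (over 0.35 rad) while the bar is still home (within 15 mm) (value of joint pawl1 above 0.35 rad and distance of bar1_grip from where it was at the start of the episode below 0.015 m), for 0.2 s.
At the end, for the whole second after the job is handed in: Cup-ring bar wholly out of its guide: grip post 176 to 320 mm in front of the guide's origin (81 mm or more from its start), flat on the deck (within 10 degrees, grip point below 45 mm). Its pawl still up (over 0.25 rad). Fork bar within 15 mm of its start, its pawl down (below 0.15 rad) (x of bar1_grip in the frame of guide1 between -0.32 and -0.176 m and height (world z) of bar1_grip below 0.045 m and angle between bar1_grip's own z axis and vertical below 0.17 rad and value of joint pawl1 above 0.25 rad and distance of bar2_grip from where it was at the start of the episode below 0.015 m and value of joint pawl2 below 0.15 rad); the robot touches nothing.
It fails at once if the fork bar is moved more than 15 mm or its pawl lifted over 0.15 rad (distance of bar2_grip from where it was at the start of the episode above 0.015 m or value of joint pawl2 above 0.15 rad).
It also fails if it takes over 40 s, if anything falls off the work surface, if the arm or the gripper's body presses on something with over 40 N, if the wrist force passes 120 N, or if a joint passes its speed limit or range.

## Working session

There is one attempt and no reset: what is moved stays moved. The work goes in short steps, Python scripts to look and compute and a tool call to move; the robot and the scene stay as the last step left them, time stands still between calls to the robot, and variables do not carry over. Pictures are saved under pics/ and viewed, at most 10 in all, crops included, and the job is handed in when it is done.

Besides the shell and the picture viewer there is one more tool, called as a command line: name --argument value ..., lists and objects as JSON in quotes. arm_command: Moves the arm, as the interface text tells. Its arguments: {"type":"object","properties":{"rows":{"type":"array"},"newtons":{"type":"number"}},"required":["rows"]}

```bash
mkdir -p pics
cat > h.py <<'E'
import numpy as np, cv2
from scipy.spatial.transform import Rotation as R
from rig import bot, imaging, nets
def K(c):
    p=imaging.camera_params(c); f=210/np.tan(np.radians(p["vertical_fov"])/2)
    return p,f
def world(c,u,v,depth=None,z=None,state=None):
    p,f=K(c); xd=np.array([(u-p["cx"])/f,(v-p["cy"])/f]); x=xd.copy()
    for _ in range(20): x=xd/(1+p["k1"]*(x@x))
    r=np.array([x[0],x[1],1.])
    if "mount" in p:
        s=state or bot.get_state(); T=np.eye(4); T[:3,:3]=R.from_quat(s["ee_rot"]).as_matrix(); T[:3,3]=s["position"]
        M=T@np.array(p["mount"]); A=M[:3,:3]; o=M[:3,3]
    else:
        A=R.from_rotvec(np.ravel(p["rvec"])).as_matrix().T; o=-A@np.ravel(p["tvec"])
    d=A@r
    if z is not None: return o+d*(z-o[2])/d[2]
    return o+d*depth
E
python3 - <<'E'
from h import *
for c in ("top","side"):
    im,d=imaging.capture(c); cv2.imwrite(f"pics/{c}1.png",im); np.save(f"{c}1.npy",d)
    for n in ("guide1","pawl1_grip","bar1_grip"):
        for k in nets.place_of(c,n):
            u,v=k["location"]; z={"guide1":0,"pawl1_grip":60,"bar1_grip":35}[n]
            print(c,n,round(k["conf"],2),np.round([u,v]),world(c,u,v,z=z).round())
print(bot.get_state())
E
```

```text
top guide1 0.96 [319. 194.] [ 640. -109.    0.]
top guide1 0.85 [380. 284.] [ 457. -235.    0.]
top guide1 0.82 [378. 213.] [ 601. -231.    0.]
top guide1 0.59 [379. 147.] [ 745. -234.    0.]
top pawl1_grip 0.82 [384. 193.] [ 635. -229.   60.]
top pawl1_grip 0.73 [379. 269.] [ 488. -219.   60.]
top pawl1_grip 0.71 [386. 116.] [ 790. -233.   60.]
top pawl1_grip 0.57 [325. 162.] [ 694. -113.   60.]
top bar1_grip 0.78 [314. 234.] [551. -97.  35.]
side guide1 0.9 [396. 325.] [ 755. -236.    0.]
side guide1 0.86 [304. 271.] [ 642. -101.    0.]
side guide1 0.57 [205. 365.] [ 456. -237.    0.]
side guide1 0.55 [300. 343.] [ 601. -232.    0.]
side pawl1_grip 0.86 [426. 295.] [ 795. -230.   60.]
side pawl1_grip 0.72 [330. 318.] [ 644. -234.   60.]
side pawl1_grip 0.71 [331. 247.] [ 684. -107.   60.]
side pawl1_grip 0.64 [223. 332.] [ 490. -224.   60.]
side bar1_grip 0.78 [250. 271.] [ 550. -107.   35.]
{'time_s': 0.4, 'joint_pos': array([-1.32602819e+00,  3.42131630e-01,  1.52423480e+00, -8.27834824e-07,
        1.27541931e+00, -1.45990829e-01]), 'qd': array([ 0.00080178, -0.00131161,  0.00038048,  0.00038004, -0.00137735,
        0.0003194 ]), 'joint_torque': array([-7.18605115e-04, -4.33146000e+01, -2.45984674e+01, -1.47873975e-04,
        2.06298391e-03, -4.25746862e-06]), 'position': array([ 199.9812662 , -485.37157841,  253.20601213]), 'ee_rot': array([ 9.80974040e-01,  1.94138929e-01, -5.16188981e-06, -9.64098179e-05]), 'wrist_force': array([ 0.53340716, -0.27541711,  0.2668833 ]), 'wrist_torque': array([-0.00033136, -0.03410124, -0.01026738]), 'gripper_force': 0.0, 'opening': 85.12107434571459}
```

View pics/top1.png

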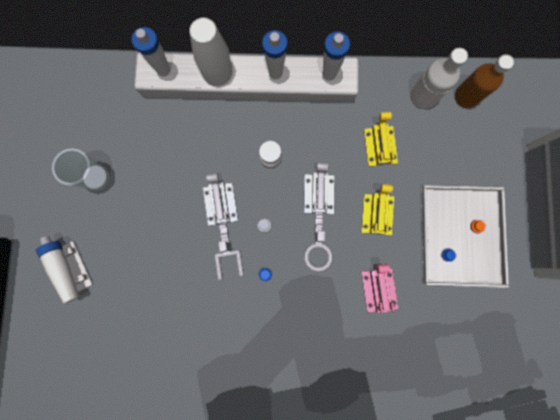

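View pics/side1.png

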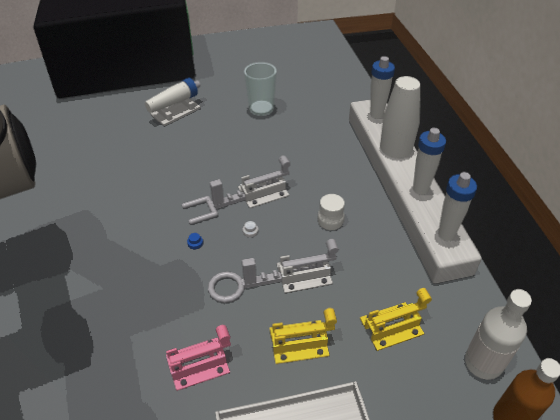

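Run:
```python
from h import *
a=cv2.imread("pics/top1.png")[150:290,195:345]; b=cv2.imread("pics/side1.png")[140:310,170:350]
cv2.imwrite("pics/crop1.png",np.hstack([cv2.resize(a,(400,373)),cv2.resize(b,(395,373))]))
p,f=K("wrist"); print(p,f)
for n,c,u,v,z in [("barrel","top",322,167,68),("post","top",320,236,60),("ring","top",318,257,12),("barrel","side",332,246,64),("post","side",249,261,60),("ring","side",227,287,12)]:
    print(n,c,world(c,u,v,z=z).round())
```

```text
{'vertical_fov': 70.94127343642465, 'cx': 279.06132968483865, 'cy': 212.60693159846977, 'k1': -0.00713302305990276, 'mount': array([[-1.09567880e-03, -9.59935644e-01, -2.80218412e-01,
         7.06340870e+01],
       [ 9.99999319e-01, -1.16418629e-03,  7.80314725e-05,
        -1.94240053e-02],
       [-4.01131625e-04, -2.80218136e-01,  9.59936266e-01,
        -1.20319974e+02],
       [ 0.00000000e+00,  0.00000000e+00,  0.00000000e+00,
         1.00000000e+00]])} 294.7285201097381
barrel top [ 681. -107.   68.]
post top [ 547. -106.   60.]
ring top [ 507. -107.   12.]
barrel side [ 684. -109.   64.]
post side [ 550. -106.   60.]
ring side [ 510. -113.   12.]
```

View pics/crop1.png

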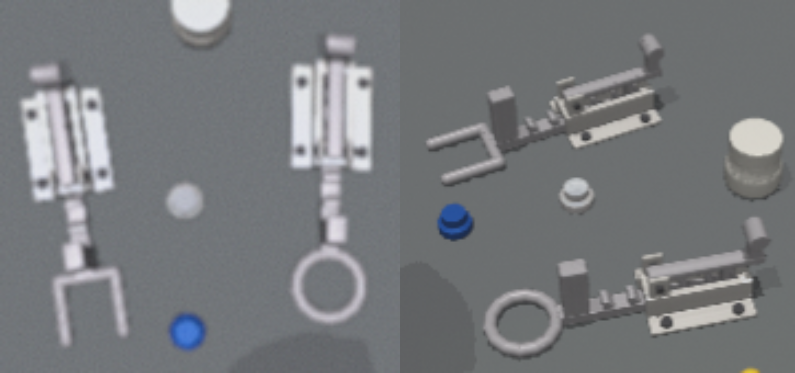

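Top picture, candidates with guide shape: ring bar (319,194), fork bar (220,205), yellow (380,150) and (378,213), pink (380,290). Only the metallic one at (319,194) has the cup ring (318,257); the crop confirms it, and the fork belongs to (220,205).

arm_command --rows '[[[0,0,0.14],[0,0,0],-1],[[0,0,0.13],[0,0,0],-1],[[0,0,0.13],[0,0,0],-1],[[0,0,0],[3.3,-3.2,0],-1],[[0,0,0],[3.3,-3.2,0],-1],[[0,0,0],[3.3,-3.2,0],-1],[[0,0,0],[3.3,-3.2,0],-1],[[0,0,0],[3.3,-3.2,0],-1],[[0,0,0],[3.3,-3.2,0],-1],[[0,0,0],[3.3,-3.2,0],-1],[[0,0,0],[3.3,-3.2,0],-1],[[0,0,0],[3.3,-3.2,0],-1]]'

```text
time_s: 1.6
position: [500.8, -198.6, 253.5]
ee_rot: [1.0, -0.005, 0.0, 0.0]
wrist_force: [0.7, -0.8, 0.2]
opening: 85.2
gripper_force: 0.0
```

arm_command --rows '[[[0,0,0],[3.3,-3.2,0.5],-1],[[0,0,0],[3.3,-3.2,0.5],-1],[[0,0,0],[3.3,-2.8,0.5],-1],[[0,0,0],[0,0,0],-1],[[0,0,0],[0,0,0],-1]]'

```text
time_s: 2.1
position: [599.7, -108.3, 237.6]
ee_rot: [1.0, -0.004, -0.001, 0.0]
wrist_force: [-0.9, 0.2, 0.2]
opening: 85.6
gripper_force: 0.0
```

```bash
cat > look.py <<'E'
from h import *
import sys
s=bot.get_state(); im,d=imaging.capture("wrist"); cv2.imwrite(f"pics/{sys.argv[1]}.png",im); np.save(sys.argv[1]+".npy",d)
import pickle; pickle.dump(s,open(sys.argv[1]+".pkl","wb"))
print(s["time_s"],s["position"].round(1),R.from_quat(s["ee_rot"]).as_matrix().round(3).tolist(),s["wrist_force"].round(1),s["opening"])
for n,z in (("guide1",0),("pawl1_grip",60),("bar1_grip",35)):
    for k in nets.place_of("wrist",n):
        u,v=k["location"]; print(n,round(k["conf"],2),np.round([u,v]),world("wrist",u,v,z=z,state=s).round(1))
E
python3 look.py w1
```

```text
2.1 [ 599.7 -108.3  237.6] [[1.0, -0.007, -0.001], [-0.007, -1.0, -0.0], [-0.001, 0.0, -1.0]] [-0.9  0.2  0.2] 85.59508431679626
guide1 0.9 [395.  51.] [ 748.6 -237.     0. ]
guide1 0.87 [372. 292.] [ 450.3 -234.8    0. ]
guide1 0.59 [279. 151.] [ 642.3 -108.3    0. ]
pawl1_grip 0.83 [404. 154.] [ 643.5 -232.9   60. ]
bar1_grip 0.67 [279. 235.] [ 548.1 -108.3   35. ]
```

View pics/w1.png

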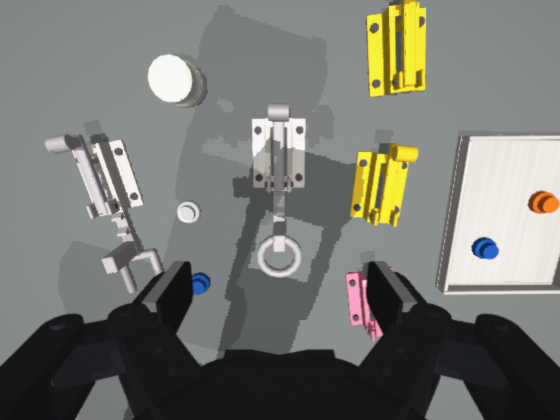

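The ring bar, post, guide and barrel lie in column 279 (barrel row 113, guide 154, post 242, ring 257), so the tool is already aligned and centred. Measuring the barrel and post along x.

Run:
```python
from h import *
import pickle
s=pickle.load(open("w1.pkl","rb")); d=np.load("w1.npy")
for u,v in [(279,106),(279,110),(279,113),(279,116),(272,112),(286,112),(279,238),(279,242),(279,246),(279,130)]:
    print(u,v,world("wrist",u,v,depth=float(d[v,u]),state=s).round(1))
```

```text
279 106 [ 688.7 -109.2   65.6]
279 110 [ 685.1 -109.1   67.4]
279 113 [ 682.4 -109.1   68. ]
279 116 [ 679.7 -109.1   67. ]
272 112 [ 683.4 -102.6   67.2]
286 112 [ 683.2 -115.7   67.8]
279 238 [ 554.2 -108.1   58.8]
279 242 [ 549.6 -108.    59.2]
279 246 [ 545.  -108.    59.3]
279 130 [ 666.7 -109.    37.5]
```

arm_command --rows '[[[0,0,0],[4.2,0,0],-1],[[0,0,0],[4.1,0,0],-1],[[0,0,0],[0,0,4],-1],[[0,0,0],[0,0,4],-1],[[0,0,0],[0,0,4],-1],[[0,0,0],[0,0,3],-1],[[0,0,0],[0,0,2.5],-1],[[0,0,0],[0,0,0],-1],[[0,0,0],[0,0,0],-1]]'

```text
time_s: 3.2
position: [682.5, -110.8, 64.1]
ee_rot: [1.0, -0.005, 0.0, 0.0]
wrist_force: [0.5, 0.1, 0.1]
opening: 85.7
gripper_force: 0.0
```

arm_command --newtons 30 --rows '[[[0,0,0],[0,0,0],1],[[0,0,0],[0,0,0],1],[[0,0,0],[0,0,0],1],[[0,0,0],[0,0,0],1],[[0,0,0],[0,0,0],1],[[0,0,0],[0,0,0],1],[[0,0,0],[0,0,0],1],[[0,0,0],[0,0,0],1],[[0,0,0],[0,0,0],1],[[0,0,0],[0,0,0],1]]'

```text
time_s: 4.2
position: [682.8, -108.1, 64.2]
ee_rot: [1.0, -0.004, 0.0, -0.001]
wrist_force: [-0.1, 5.6, 3.4]
opening: 19.1
gripper_force: 33.2
```

arm_command --rows '[[[0,0,0],[-0.3,0,-0.74],1],[[0,0,0],[-0.37,0,-0.7],1],[[0,0,0],[-0.43,0,-0.66],1],[[0,0,0],[-0.5,0,-0.62],1],[[0,0,0],[-0.57,0,-0.56],1],[[0,0,0],[-0.61,0,-0.5],1],[[0,0,0],[-0.66,0,-0.44],1],[[0,0,0],[0,0,0],1],[[0,0,0],[0,0,0],1],[[0,0,0],[0,0,0],1]]'

```text
time_s: 5.2
position: [648.2, -108.0, 105.4]
ee_rot: [1.0, -0.004, 0.0, -0.001]
wrist_force: [0.6, 5.6, -1.7]
opening: 19.5
gripper_force: 31.6
```

Run:
```python
from h import *
im,d=imaging.capture("side"); cv2.imwrite("pics/s2.png",cv2.resize(im[150:350,180:430],(750,600)))
```

```text
(no output)
```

View pics/s2.png

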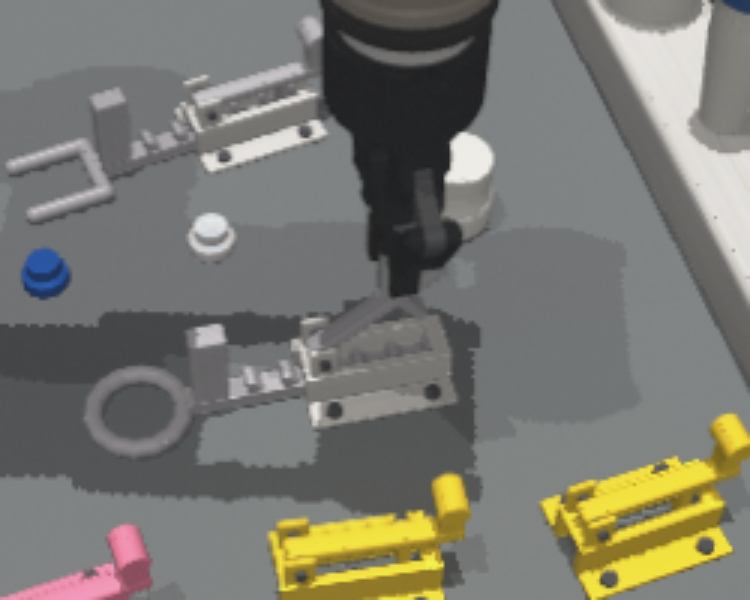

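The pawl (crop 330–400, 300–340) is raised by the gripper and the bar's post (208,365) is still home. Releasing and moving to the post.

arm_command --rows '[[[0,0,0],[0,0,0],-1],[[0,0,0],[0,0,0],-1],[[0,0,0],[0,0,0],-1],[[0,0,0],[0,0,0],-1],[[0,0,0],[0,0,0],-1],[[0,0,0],[0,0,0],-1],[[0,0,0],[0,0,-2],-1],[[0,0,0],[0,0,-4],-1],[[0,0,0],[-4,0,0],-1],[[0,0,0],[-4,0,0],-1],[[0,0,0],[-2.1,0,0],-1],[[0,0,0],[0,0,0],-1]]'

```text
time_s: 6.45
position: [544.8, -108.4, 166.0]
ee_rot: [1.0, -0.005, -0.001, -0.0]
wrist_force: [0.1, 0.4, -0.7]
opening: 85.4
gripper_force: 0.0
```

```bash
python3 look.py w2
python3 - <<'E'
from h import *
import pickle
s=pickle.load(open("w2.pkl","rb")); d=np.load("w2.npy"); m=nets.silhouettes("wrist","pawl1_grip")
v,u=np.mgrid[0:420:3,0:560:3]
P=np.array([world("wrist",a,b,depth=float(d[b,a]),state=s) for a,b in zip(u.ravel(),v.ravel()) if d[b,a]>0])
P=P[(abs(P[:,1]+108)<13)]
q=P[(P[:,2]>52)&(P[:,2]<63)&(P[:,0]<580)&(P[:,0]>520)]; print("post",q.min(0).round(),q.max(0).round())
q=P[(P[:,2]>85)&(P[:,2]<125)&(P[:,0]>600)]; print("barrel",len(q),q.min(0).round(),q.max(0).round())
E
```

```text
6.45 [ 544.8 -108.4  166. ] [[1.0, -0.01, -0.001], [-0.01, -1.0, 0.0], [-0.001, -0.0, -1.0]] [ 0.1  0.4 -0.7] 85.35868663336646
guide1 0.89 [409. 136.] [ 605.7 -231.5    0. ]
guide1 0.84 [276.  93.] [ 644.7 -107.     0. ]
guide1 0.83 [394. 282.] [ 451.  -233.3    0. ]
guide1 0.52 [ 69. 235.] [510.2 109.8   0. ]
pawl1_grip 0.98 [417. 276.] [ 491.1 -226.    60. ]
pawl1_grip 0.92 [272.  59.] [ 660.8 -105.1   60. ]
pawl1_grip 0.78 [452.  86.] [ 642.1 -232.6   60. ]
bar1_grip 0.78 [276. 205.] [ 549.3 -106.2   35. ]Traceback (most recent call last):
  File "<stdin>", line 5, in <module>
  File "h.py", line 8, in world
    p,f=K(c); xd=np.array([(u-p["cx"])/f,(v-p["cy"])/f]); x=xd.copy()
        ~^^^
  File "h.py", line 5, in K
    p=imaging.camera_params(c); f=210/np.tan(np.radians(p["vertical_fov"])/2)
ValueError: time passes only in moves, steps and waits
```

arm_command --rows '[[[0,0,0],[0.3,0,4],-1],[[0,0,0],[0,0,4],-1],[[0,0,0],[0,0,3],-1],[[0,0,0],[0,0,1.4],-1],[[0,0,0],[0,0,0],-1],[[0,0,0],[0,0,0],1],[[0,0,0],[0,0,0],1],[[0,0,0],[0,0,0],1],[[0,0,0],[0,0,0],1],[[0,0,0],[0,0,0],1],[[0,0,0],[0,0,0],1],[[0,0,0],[0,0,0],1]]'

```text
time_s: 7.9
position: [550.4, -108.7, 42.2]
ee_rot: [1.0, -0.005, 0.001, 0.0]
wrist_force: [-1.3, 1.7, 6.6]
opening: 13.6
gripper_force: 30.5
```

arm_command --rows '[[[0,0,0],[0,0,0],1],[[0,0,0],[0,0,0],1],[[0,0,0],[0,0,0],1],[[0,0,0],[-0.5,0,0],1],[[0,0,0],[-0.5,0,0],1],[[0,0,0],[0,0,0],1]]'

```text
time_s: 8.5
position: [540.4, -108.8, 42.2]
ee_rot: [1.0, -0.005, 0.001, 0.0]
wrist_force: [1.9, -0.3, 6.8]
opening: 13.6
gripper_force: 30.6
```

arm_command --rows '[[[0,0,0],[-1,0,0],1],[[0,0,0],[-1,0,0],1],[[0,0,0],[-1,0,0],1],[[0,0,0],[-1,0,0],1],[[0,0,0],[-1,0,0],1],[[0,0,0],[-1,0,0],1]]'

```text
time_s: 9.1
position: [480.6, -108.4, 42.2]
ee_rot: [1.0, -0.005, 0.002, 0.001]
wrist_force: [5.2, 0.6, 5.8]
opening: 13.4
gripper_force: 30.6
```

arm_command --rows '[[[0,0,0],[-1,0,0],1],[[0,0,0],[-1,0,0],1],[[0,0,0],[-1,0,0],1],[[0,0,0],[-1,0,0],1],[[0,0,0],[-1,0,0],1],[[0,0,0],[0,0,0],1],[[0,0,0],[0,0,0],1]]'

```text
time_s: 9.8
position: [429.4, -107.9, 42.2]
ee_rot: [1.0, -0.005, 0.0, 0.0]
wrist_force: [-2.5, -1.9, 12.6]
opening: 13.3
gripper_force: 31.5
```

arm_command --rows '[[[0,0,0],[0,0,0],-1],[[0,0,0],[0,0,0],-1],[[0,0,0],[0,0,0],-1],[[0,0,0],[0,0,0],-1],[[0,0,0],[0,0,0],-1],[[0,0,0],[0,0,0],-1],[[0,0,0],[0,0,-2],-1],[[0,0,0],[0,0,-4],-1],[[0,0,0],[0,0,-4],-1],[[0,0,0],[0,0,-4],-1],[[0,0,0],[0,0,0],-1],[[0,0,0],[0,0,0],-1]]'

```text
time_s: 11.0
position: [430.3, -107.6, 182.0]
ee_rot: [1.0, -0.005, 0.001, 0.0]
wrist_force: [0.5, -0.6, -0.5]
opening: 85.3
gripper_force: 0.0
```

```bash
python3 look.py w3
python3 - <<'E'
from h import *
im,d=imaging.capture("side"); cv2.imwrite("pics/s3.png",cv2.resize(im[150:350,130:380],(750,600)))
E
```

```text
11.0 [ 430.3 -107.6  182. ] [[1.0, -0.009, 0.002], [-0.009, -1.0, -0.001], [0.002, 0.001, -1.0]] [ 0.5 -0.6 -0.5] 85.30345137630839
guide1 0.96 [413.   7.] [ 602.7 -229.5    0. ]
guide1 0.74 [400. 179.] [ 448.2 -233.3    0. ]
pawl1_grip 0.96 [426. 140.] [ 489.9 -226.    60. ]
bar1_grip 0.56 [275. 208.] [ 427.4 -103.7   35. ]
```

View pics/s3.png

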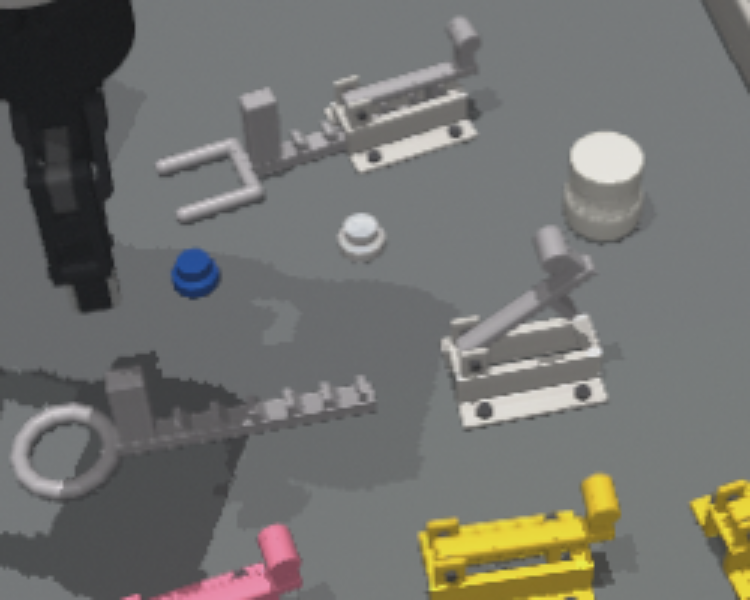

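The bar lies flat and clear of the guide, with its tail at (375,395) and the guide mouth at (450,350). Its pawl is up (540,280), the fork bar and its pawl are unchanged, and the gripper is clear.

```bash
python3 -c "
from rig import bot
print(bot.close_job())"
```

```text
the job is handed in; nothing more can be done
None
```

The cup-ring bar is out of its guide and lying flat on the deck, about 215 mm in front of the guide's origin. Its pawl is up, the fork bar and its pawl were not touched, and the job was handed in at about 11 s; the hand-in call returned no verdict.

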